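Make up two seal-carving kits

TASK

Make up the two seal-carving kits. Into the three-compartment tray go the long oilstone, flat in the long slot, the wide paste pot in the large square compartment and the round seal blank in the small one; into the two-compartment tray go the small paste pot in the larger compartment and the square seal blank in the smaller. Set everything down gently, right way up and flat on the tray floor, and leave the short oilstone where it lies.

Things in the scene. Friction and masses are not known exactly. Their poses are not given: they have to be found in the camera images.
- tray_three: Fixed square wooden tray, 134 x 134 mm, any yaw. Walls and dividers 4 mm thick, tops 12 mm and floor 4 mm above the bench. Origin: centre of its underside, z up. In its frame, mm: long slot 50 (x) by 126 (y), centred at (-38, 0); large square compartment 72 by 72, centred at (27, -27); small compartment 72 (x) by 50 (y), centred at (27, 38).
- tray_two: Fixed oblong wooden tray, 64 (x) by 136 (y) mm, any yaw. Walls and divider 4 mm thick, tops 12 mm and floor 4 mm above the bench. Origin: centre of its underside, z up. In its frame, mm: larger compartment 56 (x) by 72 (y), centred at (0, -28); smaller compartment 56 (x) by 52 (y), centred at (0, 38).
- stone_long: Long grey oilstone, a plain slab 100 x 28 x 24 mm lying flat, about 0.16 kg. Origin at the centre of its underside, z up, x along its length.
- stone_short: Short grey oilstone, a slab 56 x 28 x 24 mm lying flat, the spare that stays where it is. Origin at the centre of its underside, z up, x along its length.
- pot_wide: Wide white ceramic seal-paste pot, an upright cylinder 50 mm in diameter, 40 mm tall, its lid fast (a thin grey seam 27 mm up), about 0.13 kg. Origin at the centre of its underside, z up along its axis.
- pot_small: Small white ceramic seal-paste pot, an upright cylinder 34 mm in diameter, 40 mm tall, its lid fast (a thin grey seam 27 mm up), about 0.07 kg. Origin at the centre of its underside, z up along its axis.
- seal_round: Round seal blank of pale wood, an upright cylinder 28 mm in diameter, 64 mm tall, about 45 g. Origin at the centre of its underside, z up along its axis.
- seal_square: Square seal blank of pale wood, an upright bar 26 x 26 mm in section, 64 mm tall, about 45 g. Origin at the centre of its underside, z up, x and y square to its sides.
There are look-alikes about, which are no part of the job. Leave any green or pink look-alike of the seal_square alone.

How it is judged:
By the outcome, as a careful person would: the job done as asked, in the order asked, and still so for the second after the job is handed in, with the robot touching nothing.
It also fails if it takes over 122 s, if anything falls off the work surface, if the arm or the gripper's body presses on something with over 40 N, if the wrist force passes 120 N, or if a joint passes its speed limit or range.

ROBOT

A 7-joint arm with a two-finger parallel gripper is mounted at the origin on the work surface. World frame = base frame: x ahead of the robot, y to its left, z up, the work surface at z = 0. Lengths are in m, angles in rad, forces in N, time in s.
With the tool pointing down it reaches from about 0.4 to 0.85 m from the base axis. Payload 4.4 kg.
Tool frame: the origin (TCP) lies on the centre line of the jaws, within the pads' length; the fingertips stand 8 mm ahead of it and the grasp point (between the pads) lies 11 mm behind it; z points along the fingers, y is the direction in which the jaws open and shut (so a half turn about z gives the same grasp; the last joint's range is limited). The gripper opens to 94 mm and grips with 3 to 60 N. Pads are 16 mm wide; open, the fingers measure 119 mm over their backs; the gripper's body (75 mm by 177 mm) begins 78 mm behind the grasp point.
Start: joints at [1.081, 0.628, 0.038, 1.517, -0.027, 0.996, -0.02], TCP at [0.267, -0.592, 0.213] pointing down, gripper open.
Joint ranges: [-3.06, 3.06], [-0.37, 2.12], [-1.25, 1.32], [0.18, 2.47], [-1.1, 4.24], [0.23, 1.98], [-2.94, 2.94]. Speed limits (rad/s): [2.57, 2.57, 3.14, 3.14, 3.14, 3.14, 3.14].

INTERFACE

Orientations are given as a unit quaternion [w, x, y, z].
In Python, from station import observe, cams, ticket gives the robot as it stands.
- The arm moves only by the tool servo_tool, never from a script. Its argument "motion" is text: rows parted by semicolons, each of 5 numbers parted by spaces: the closure, from 0 (fully open) to 1 (shut), then the shift along the tool's x, y, z in m, then the turn about the tool's z in degrees. A call has 1 to 8 rows; each row shifts and turns the commanded pose from where the row before left it, along the tool's axes as they then stand; what a row does not reach is not made up. A row lasts 1/12 s, in which the tool goes at most 41.7 mm and 7.16 degrees, less where a joint would pass 70% of its speed; a pose out of reach is approached as far as the arm can. A call with a gripper value outside its range is refused whole. The fingers move at their own pace and stop on an object; "force" is the grip in N (left out, the last holds). Time passes only in rows, so rows that do not move let the fingers close. It gives the time, the measured TCP pose, the force and the opening at its end, in the units of the state.
- observe(): the state, without advancing time (a new reading comes with each control period).
- cams.read_camera(name): name is "scene" or "top" or "wrist"; returns a dict with "image" (420x560x3 uint8, red, green, blue), "camera_matrix" (3x3 intrinsics, pixels), "rvec" (rotation vector, rad) and "tvec" (3), from world to camera coordinates, as OpenCV has them; the wrist camera has in their place "T_tool_cam" (4x4, takes a point from camera to tool coordinates, whose origin is the TCP and whose axes are the flange's). Camera axes: x right, y down, z forward; pixel columns grow to the right and rows downward; lengths in m; the calibration is good to about 2 mm. A picture is of the moment at which its call begins: read the wrist's pose just before it. There is no depth.
- ticket.finish_job(): hands the job in, once; it reports no verdict.
The state is a dict: "clock": time; "joint_pos": joint angles; "qd": joint speeds; "joint_efforts": joint torques, N m; "tool_pos": TCP position; "ee_rot": TCP orientation; "wrist_force": force on the tool from outside, world axes, zero at the start; "moment": the same for the moment, N m; "gripper_width": finger opening in m.
Only numpy, scipy, OpenCV 4.12 (cv2) and the standard library are available. Lean on these libraries where they do the work, as an engineer would, in place of code of your own. Each camera call takes 0.05 s, during which the arm holds its last target. There are 200 camera calls.

## Working session

There is one attempt and no reset: what is moved stays moved. The work goes in short steps, Python scripts to look and compute and a tool call to move; the robot and the scene stay as the last step left them, time stands still between calls to the robot, and variables do not carry over. Pictures are saved under pics/ and viewed, about 12 in all and at most 16, crops included, and the job is handed in when it is done.

Besides the shell and the picture viewer there is one more tool, called after "Emit:" as name(argument=value, ...) on one line, values as JSON. servo_tool: Moves the arm, as the interface text tells. Its arguments: {"type":"object","properties":{"motion":{"type":"string"},"force":{"type":"number"}},"required":["motion"]}

```bash
mkdir -p pics
python3 - <<'E'
from station import observe, cams
import cv2, pickle
print(observe())
for n in ["scene","top"]:
    d=cams.read_camera(n); pickle.dump(d,open(n+".pkl","wb"))
    cv2.imwrite(f"pics/{n}0.png",cv2.resize(d["image"][:,:,::-1],(800,600),interpolation=cv2.INTER_CUBIC))
    print(n,d["camera_matrix"],d["rvec"],d["tvec"])
E
```

```text
{'clock': 0.0, 'joint_pos': array([ 1.08118961,  0.62933697,  0.03843473,  1.51837104, -0.02696024,
        0.99629047, -0.02003184]), 'qd': array([ 1.24497856e-03, -8.21346786e-04,  9.71982009e-04,  3.97578577e-05,
       -7.01531473e-04, -8.07643765e-04,  1.71759390e-04]), 'joint_efforts': array([-2.00033071e-03, -5.49725747e+01,  1.14292234e+00, -1.86632895e+01,
       -5.21727127e-02,  2.37782893e-02,  1.65086099e-04]), 'tool_pos': array([ 0.2670503 , -0.59188736,  0.21255896]), 'ee_rot': array([-9.16891615e-04,  9.77632398e-01,  2.10318811e-01, -2.24687655e-04]), 'wrist_force': array([0.08412922, 0.34147466, 0.08752846]), 'moment': array([-0.00138905, -0.02881395, -0.00685874]), 'gripper_width': 0.09391444220414591}
scene [[471.15329599   0.         280.70172711]
 [  0.         471.15329599 206.76482576]
 [  0.           0.           1.        ]] [ 2.1141173   0.79297554 -0.37906175] [-0.43870182 -0.18505823  1.29275998]
top [[505.57976365   0.         285.39282883]
 [  0.         505.57976365 223.20709953]
 [  0.           0.           1.        ]] [ 2.1596798  -2.19122358  0.14260215] [-8.42801676e-04  5.64130528e-01  1.05589905e+00]
```

View pics/top0.png

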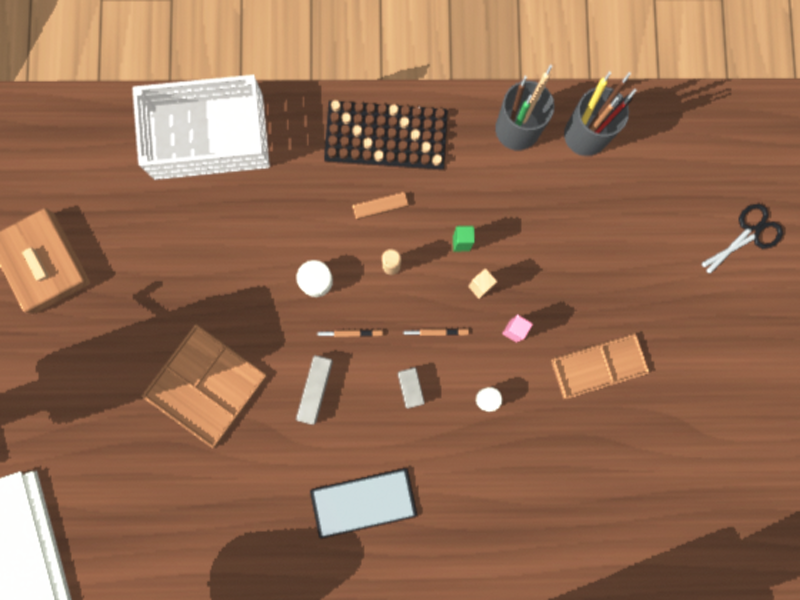

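View pics/scene0.png

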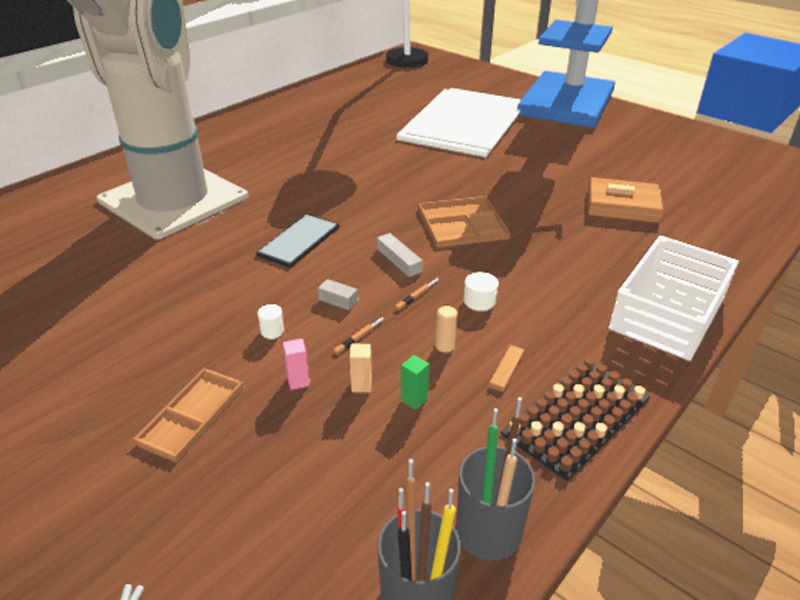

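The top view shows everything. pot_wide is at (314,278), seal_round at (391,262), and the natural seal_square at (482,284). Its look-alikes are green (464,238) and pink (517,328). stone_long is at (314,390) and the short spare at (411,388). pot_small is at (489,399), tray_three at (207,385) and tray_two at (600,366). Next I'll take enlarged crops.

Run:
```python
import cv2,pickle
im=pickle.load(open("top.pkl","rb"))["image"][:,:,::-1]
# original-pixel crops: 200x150 at 4x
for n,(x,y) in {"L":(95,170),"R":(275,160)}.items():
    cv2.imwrite(f"pics/crop{n}.png",cv2.resize(im[y:y+150,x:x+200],(800,600),interpolation=cv2.INTER_CUBIC))
```

```text
(no output)
```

View pics/cropL.png

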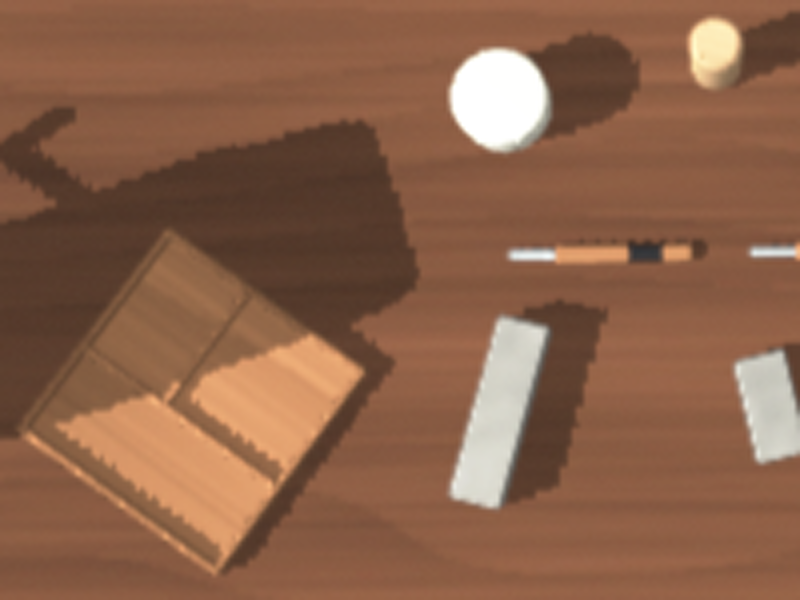

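View pics/cropR.png

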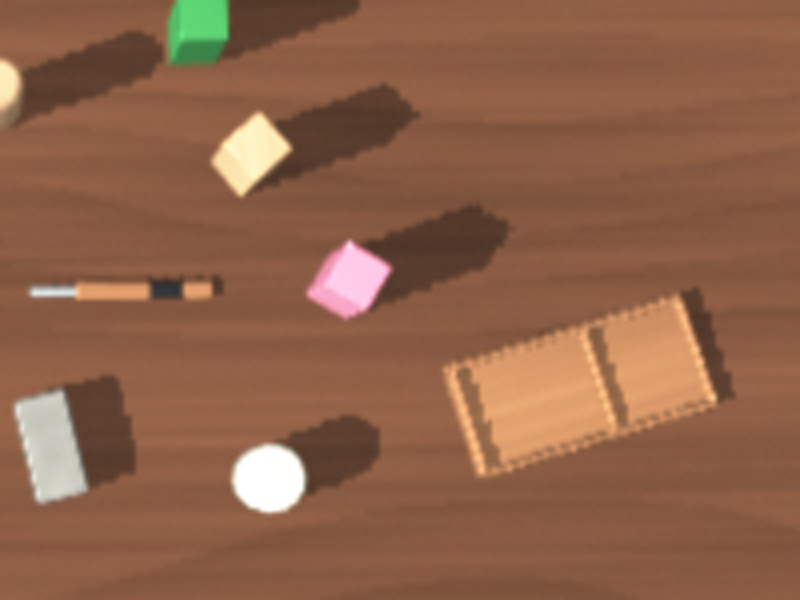

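```bash
cat > h.py <<'E'
import numpy as np, cv2, pickle
from scipy.spatial.transform import Rotation as R
def back(d,uv,z,Rw=None,tw=None):
    """pixels -> world points on plane z (static camera dict)"""
    K=d["camera_matrix"]; Rc=R.from_rotvec(np.ravel(d["rvec"])).as_matrix(); C=-Rc.T@np.ravel(d["tvec"])
    uv=np.atleast_2d(uv).astype(float); r=np.c_[uv,np.ones(len(uv))]@np.linalg.inv(K).T@Rc
    return C+r*((z-C[2])/r[:,2])[:,None]
def wdict(d,s):
    """turn a wrist picture + state into a static-style dict"""
    q=s["ee_rot"]; T=np.eye(4); T[:3,:3]=R.from_quat(np.r_[q[1:],q[0]]).as_matrix(); T[:3,3]=s["tool_pos"]
    M=np.linalg.inv(T@d["T_tool_cam"]); return dict(d,rvec=R.from_matrix(M[:3,:3]).as_rotvec(),tvec=M[:3,3])
def proj(d,p): return cv2.projectPoints(np.atleast_2d(p).astype(float),np.array(d["rvec"]),np.array(d["tvec"]),d["camera_matrix"],None)[0][:,0]
def go(s,x,y,z,yaw=None):
    """print shift in current tool axes (mm) and turn (deg) to target; yaw = world angle (deg) of jaw (y) axis, mod 180"""
    q=s["ee_rot"]; M=R.from_quat(np.r_[q[1:],q[0]]).as_matrix(); d=M.T@(np.array([x,y,z])-s["tool_pos"])
    j=np.degrees(np.arctan2(M[1,1],M[0,1])); t=None if yaw is None else -((yaw-j+90)%180-90)
    print("tilt",M[:,2].round(4),"jaw yaw",j.round(2),"shift mm",(d*1000).round(1),"turn",t,"J7",s["joint_pos"][6].round(3))
E
python3 - <<'E'
from h import *
d=pickle.load(open("top.pkl","rb"))
def c(pts,off,z): return back(d,(np.array(pts)+.5)/4-.5+np.array(off),z)[:,:2]
L,Rr=(95,170),(275,160)
def rect(n,p):
    print(n,"c",p.mean(0).round(4),"edges",[(round(float(np.hypot(*e))*1000,1),round(float(np.degrees(np.arctan2(e[1],e[0]))),1)) for e in np.roll(p,-1,0)-p])
rect("t3",c([(168,230),(367,370),(218,575),(20,430)],L,.012))
rect("long",c([(499,316),(549,326),(500,508),(449,497)],L,.024))
rect("t2",c([(445,368),(685,292),(717,402),(483,476)],Rr,.012))
rect("sq",c([(260,111),(292,148),(258,186),(226,150)],Rr,.064))
for n,p,o,z in [("wide",(498,98),L,.04),("round",(716,43),L,.064),("small",(269,478),Rr,.04)]: print(n,c([p],o,z))
E
```

```text
t3 c [0.4695 0.2987] edges [(132.9, -125.6), (133.4, 144.0), (132.5, 53.6), (131.7, -35.8)]
long c [0.461  0.1332] edges [(27.4, -102.1), (99.8, 164.7), (27.7, 77.0), (99.4, -15.5)]
t2 c [ 0.4908 -0.3031] edges [(139.8, -73.5), (62.3, -166.5), (135.5, 106.4), (61.7, 17.5)]
sq c [ 0.6147 -0.1225] edges [(25.7, -140.7), (27.2, 137.2), (25.3, 40.2), (27.6, -41.9)]
wide [[0.62751924 0.13196526]]
round [[0.65132841 0.01505457]]
small [[ 0.44274809 -0.12618925]]
```

Run:
```python
from h import *
from station import observe
go(observe(),.461,.1332,.213,74.6)
```

```text
tilt [-7.0e-04  1.5e-03 -1.0e+00] jaw yaw -65.72 shift mm [ 474.9 -581.3    0.6] turn 39.68255878818144 J7 -0.02
```

Emit:
servo_tool(motion="0 0.024 -0.029 0 0;0 0.024 -0.029 0 0;0 0.024 -0.029 0 0;0 0.024 -0.029 0 0;0 0.024 -0.029 0 0;0 0.024 -0.029 0 0;0 0.024 -0.029 0 0;0 0.024 -0.029 0 0", force=15)

```text
clock: 0.77
tool_pos: [0.3469, -0.3002, 0.2133]
ee_rot: [-0.0, 0.978, 0.21, -0.0]
wrist_force: [2.2, -0.2, 0.7]
gripper_width: 0.094
```

Emit:
servo_tool(motion="0 0.024 -0.029 0 0;0 0.024 -0.029 0 0;0 0.024 -0.029 0 0;0 0.024 -0.029 0 0;0 0.024 -0.029 0 0;0 0.024 -0.029 0 0;0 0.024 -0.029 0 0;0 0.024 -0.029 0 0")

```text
clock: 1.43
tool_pos: [0.4265, -0.0098, 0.2135]
ee_rot: [0.0, 0.978, 0.21, -0.0]
wrist_force: [0.5, 0.8, -0.0]
gripper_width: 0.094
```

Emit:
servo_tool(motion="0 0.024 -0.029 0 0;0 0.024 -0.029 0 0;0 0.024 -0.029 0 0;0 0.024 -0.029 0 0;0 0 0 0 7;0 0 0 0 7;0 0 0 0 7;0 0 0 0 7")

```text
clock: 2.1
tool_pos: [0.466, 0.1338, 0.2131]
ee_rot: [0.0, 0.999, -0.035, -0.0]
wrist_force: [0.6, 0.5, -0.7]
gripper_width: 0.0939
```

Emit:
servo_tool(motion="0.4 0 0 0 7;0.4 0 0 0 4.7;0.4 0 0 0 0;0.4 0 0 0 0")

```text
clock: 2.43
tool_pos: [0.4661, 0.1336, 0.2133]
ee_rot: [0.0, 0.991, -0.133, -0.0]
wrist_force: [0.7, -0.3, 0.1]
gripper_width: 0.0712
```

```bash
cat > look.py <<'E'
import sys
from h import *
from station import observe,cams
def look(name,marks):
    s=observe(); d=wdict(cams.read_camera("wrist"),s); pickle.dump(d,open(name+".pkl","wb"))
    im=cv2.resize(d["image"][:,:,::-1],(800,600),interpolation=cv2.INTER_CUBIC)
    for p in marks:
        u=proj(d,p)[0]*800/560; cv2.drawMarker(im,tuple(int(round(v)) for v in u),(0,0,255),0,14,1)
    cv2.imwrite(f"pics/{name}.png",im); return s,d
E
python3 - <<'E'
from look import *
s,d=look("w1",[(.461,.1332,.024)])
go(s,.461,.1332,.05,74.6); print(s["clock"],s["gripper_width"])
E
```

```text
tilt [-5.e-04 -3.e-04 -1.e+00] jaw yaw -105.27 shift mm [ -4.8   1.7 163.3] turn 0.13348093992198073 J7 -2.118
2.4333 0.0712150850307225
```

View pics/w1.png

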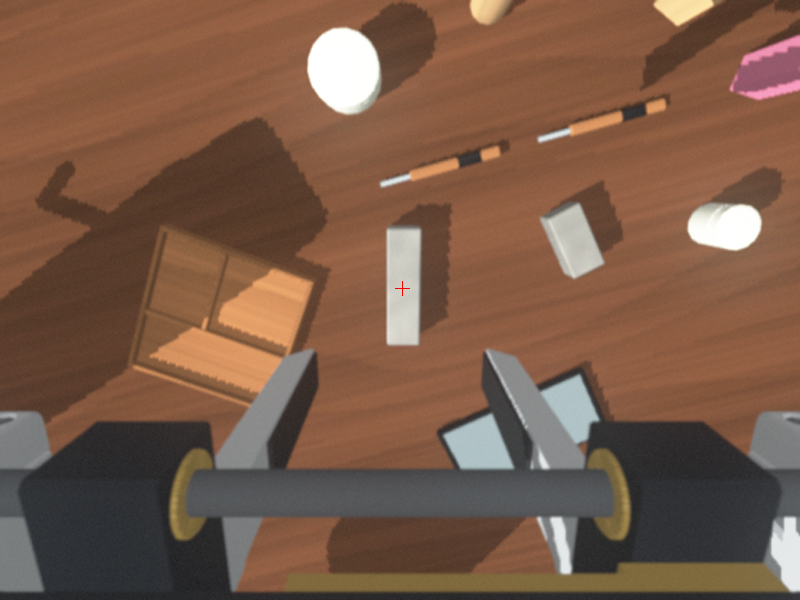

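The wrist view shows the stone's centre at (403,286) against a predicted (402,288), aligned with the tool. Descending for the grasp.

Emit:
servo_tool(motion="0.4 -0.005 0.0015 0.03 0;0.4 0 0 0.04 0;0.4 0 0 0.04 0;0.4 0 0 0.035 0;0.4 0 0 0.025 0;0.4 0 0 0.015 0;0.4 0 0 0.0105 0;0.4 0 0 0 0")

```text
clock: 3.15
tool_pos: [0.4601, 0.1331, 0.0162]
ee_rot: [0.001, 0.991, -0.134, -0.002]
wrist_force: [-0.2, -0.4, 0.2]
gripper_width: 0.0563
```

Emit:
servo_tool(motion="1 0 0 0 0;1 0 0 0 0;1 0 0 0 0;1 0 0 0 0;1 0 0 0 0;1 0 0 0 0;1 0 0 0 0;1 0 0 0 0", force=30)

```text
clock: 3.82
tool_pos: [0.4617, 0.1335, 0.0189]
ee_rot: [-0.0, 0.991, -0.134, 0.001]
wrist_force: [-0.4, -0.3, 6.9]
gripper_width: 0.0275
```

Emit:
servo_tool(motion="1 0 0 -0.01 0;1 0 0 -0.02 0;1 0 0 -0.03 0;1 0 0 -0.03 0;1 0 0 -0.02 0;1 0 0 0 0;1 0 0 0 0;1 0 0 0 0")

```text
clock: 4.48
tool_pos: [0.4605, 0.1334, 0.1277]
ee_rot: [0.0, 0.991, -0.134, -0.0]
wrist_force: [0.4, -0.8, -2.0]
gripper_width: 0.0272
```

Run:
```python
from h import *
from station import observe
go(observe(),.4387,.3209,.128,-35.8)
```

```text
tilt [-9.e-04 -2.e-04 -1.e+00] jaw yaw -105.41 shift mm [ -70.8 -175.    -0.4] turn -69.60825494331237 J7 -2.102
```

Emit:
servo_tool(motion="1 -0.006 -0.015 0 0;1 -0.012 -0.03 0 0;1 -0.0145 -0.035 0 0;1 -0.0145 -0.035 0 0;1 -0.012 -0.03 0 0;1 -0.008 -0.02 0 0;1 -0.004 -0.01 0 0;1 0 0 0 -5")

```text
clock: 5.15
tool_pos: [0.4375, 0.3236, 0.1263]
ee_rot: [0.0, 0.996, -0.088, -0.001]
wrist_force: [0.4, -0.7, -1.5]
gripper_width: 0.0278
```

Emit:
servo_tool(motion="1 0 0 0 -7;1 0 0 0 -7;1 0 0 0 -7;1 0 0 0 -7;1 0 0 0 -7;1 0 0 0 -7;1 0 0 0 -7;1 0 0 0 -7")

```text
clock: 5.82
tool_pos: [0.4389, 0.3189, 0.1267]
ee_rot: [0.001, 0.921, 0.389, -0.001]
wrist_force: [-0.3, 0.4, -0.8]
gripper_width: 0.0279
```

Emit:
servo_tool(motion="1 0 0 0 -5;1 0 0 0 -3.5;1 0 0 0 0;1 0 0 0 0;1 0 0 0 0")

```text
clock: 6.23
tool_pos: [0.4391, 0.3201, 0.1273]
ee_rot: [0.0, 0.891, 0.454, -0.001]
wrist_force: [-0.4, 0.6, -1.2]
gripper_width: 0.0276
```

Run:
```python
from look import *
s,d=look("w2",[])
# tray + slot outlines at z=.012
def T(x,y,z=.012):
    a=np.radians(-35.8); return (.4695+x*np.cos(a)/1e3-y*np.sin(a)/1e3,.2987+x*np.sin(a)/1e3+y*np.cos(a)/1e3,z)
im=cv2.imread("pics/w2.png")
for r in [[(-67,-67),(67,-67),(67,67),(-67,67)],[(-63,-63),(-13,-63),(-13,63),(-63,63)]]:
    p=np.array([proj(d,T(*q))[0]*800/560 for q in r]).round().astype(np.int32); cv2.polylines(im,[p],True,(0,0,255),1)
cv2.imwrite("pics/w2.png",im)
go(s,.4387,.3209,.0225,-35.8)
```

```text
tilt [-0.001  -0.0011 -1.    ] jaw yaw -36.06 shift mm [  0.6  -0.8 104.8] turn -0.26254030645142734 J7 -1.522
```

View pics/w2.png

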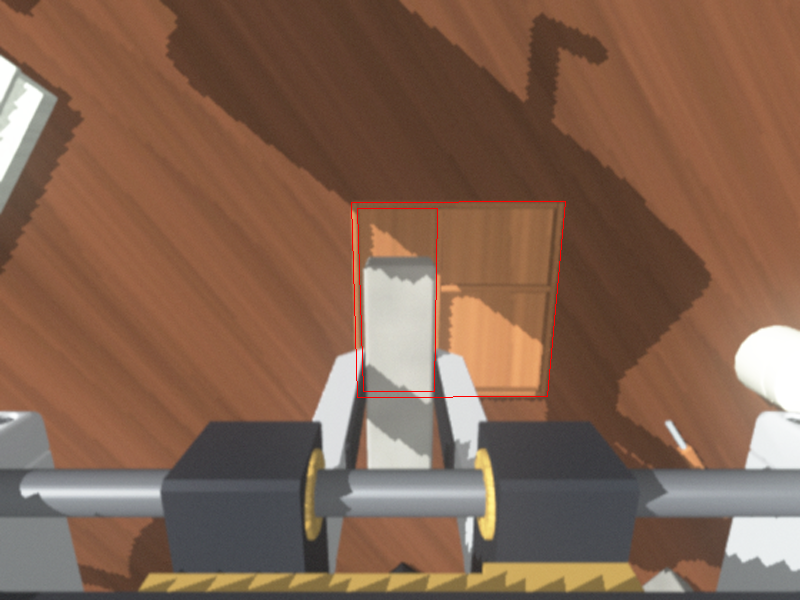

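The tray outline overlays exactly and the stone is parallel to the slot. Lowering.

Emit:
servo_tool(motion="1 0.0005 -0.001 0.03 0;1 0 0 0.035 0;1 0 0 0.02 0;1 0 0 0.01 0;1 0 0 0.004 0;1 0 0 0 0;1 0 0 0 0;1 0 0 0 0")

```text
clock: 6.95
tool_pos: [0.4396, 0.3228, 0.0303]
ee_rot: [-0.0, 0.891, 0.454, 0.001]
wrist_force: [-0.5, -0.3, -1.2]
gripper_width: 0.0276
```

Emit:
servo_tool(motion="1 0 0 0.002 0;1 0 0 0.001 0;1 0 0 0.001 0;1 0 0 0.001 0;1 0 0 0.0005 0;1 0 0 0 0;1 0 0 0 0")

```text
clock: 7.53
tool_pos: [0.4387, 0.322, 0.0235]
ee_rot: [0.0, 0.891, 0.455, -0.0]
wrist_force: [1.0, -0.3, -1.9]
gripper_width: 0.0275
```

Emit:
servo_tool(motion="1 0 0 0.0007 0;1 0 0 0.0007 0;1 0 0 0 0;1 0 0 0 0;1 0 0 0 0")

```text
clock: 7.95
tool_pos: [0.4388, 0.3221, 0.0229]
ee_rot: [0.0, 0.891, 0.455, 0.0]
wrist_force: [-1.8, -0.9, 6.9]
gripper_width: 0.0278
```

Emit:
servo_tool(motion="1 0 0 0.0005 0;1 0 0 0.0005 0;1 0 0 0 0;1 0 0 0 0;1 0 0 0 0")

```text
clock: 8.37
tool_pos: [0.4388, 0.3221, 0.0229]
ee_rot: [0.0, 0.891, 0.455, 0.0]
wrist_force: [-3.5, -3.1, 17.5]
gripper_width: 0.0277
```

Emit:
servo_tool(motion="1 0 0 -0.001 0;0.5 0 0 0 0;0.5 0 0 0 0;0.5 0 0 0 0;0.5 0 0 0 0;0.5 0 0 0 0;0.5 0 0 0 0;0.5 0 0 0 0")

```text
clock: 9.03
tool_pos: [0.4387, 0.322, 0.022]
ee_rot: [0.0, 0.891, 0.455, -0.0]
wrist_force: [-0.1, -0.5, -0.3]
gripper_width: 0.0468
```

Emit:
servo_tool(motion="0.5 0 0 -0.01 0;0.5 0 0 -0.03 0;0.5 0 0 -0.04 0;0.5 0 0 -0.03 0;0.3 0 0 -0.02 0;0.3 0 0 0 0;0.3 0 0 0 0")

```text
clock: 9.62
tool_pos: [0.4394, 0.3224, 0.1537]
ee_rot: [-0.0, 0.891, 0.454, 0.002]
wrist_force: [0.9, -0.2, -0.2]
gripper_width: 0.0637
```

Run:
```python
from h import *
from station import observe
go(observe(),.6275,.132,.15,-35.8)
```

```text
tilt [ 0.0026  0.0018 -1.    ] jaw yaw -35.93 shift mm [-43.8 264.    3.9] turn -0.13482055556650607 J7 -1.513
```

Emit:
servo_tool(motion="0.3 -0.004 0.022 0 0;0.3 -0.006 0.037 0 0;0.3 -0.007 0.041 0 0;0.3 -0.007 0.041 0 0;0.3 -0.007 0.041 0 0;0.3 -0.006 0.037 0 0;0.3 -0.004 0.028 0 0;0.3 -0.003 0.017 0 0")

```text
clock: 10.28
tool_pos: [0.6283, 0.1266, 0.1501]
ee_rot: [0.001, 0.892, 0.453, -0.001]
wrist_force: [0.2, 0.1, -0.2]
gripper_width: 0.0658
```

Emit:
servo_tool(motion="0.3 0 0 0 0;0.3 0 0 0 0;0.3 0 0 0 0")

```text
clock: 10.53
tool_pos: [0.6248, 0.1332, 0.1511]
ee_rot: [-0.001, 0.89, 0.455, -0.001]
wrist_force: [-0.3, 0.3, 0.1]
gripper_width: 0.0662
```

Run:
```python
from look import *
s,d=look("w3",[(.6275,.132,.04)])
im=cv2.imread("pics/w3.png")
a=np.radians(np.arange(0,360,10))
p=np.array([proj(d,(.6275+.025*np.cos(t),.132+.025*np.sin(t),.04))[0]*800/560 for t in a]).round().astype(np.int32)
cv2.polylines(im,[p],True,(0,0,255),1); cv2.imwrite("pics/w3.png",im)
go(s,.6275,.132,.024,-35.8)
```

```text
tilt [-2.9e-03  8.0e-04 -1.0e+00] jaw yaw -35.81 shift mm [  0.8   3.2 127. ] turn -0.008530811549917416 J7 -1.07
```

View pics/w3.png

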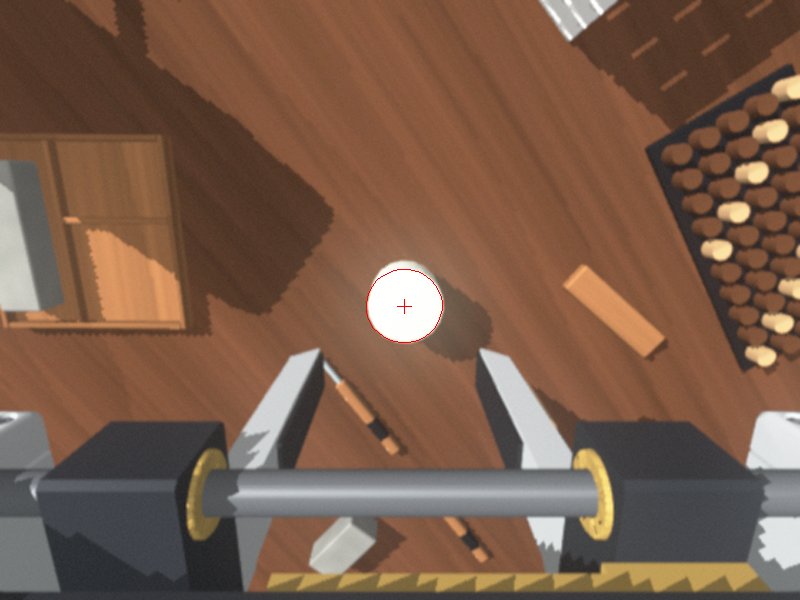

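Pot_wide matches the predicted rim exactly.

Emit:
servo_tool(motion="0.3 0 0.001 0.025 0;0.3 0 0 0.035 0;0.3 0 0 0.03 0;0.3 0 0 0.02 0;0.3 0 0 0.012 0;0.3 0 0 0.006 0;0.3 0 0 0 0;0.3 0 0 0 0")

```text
clock: 11.25
tool_pos: [0.628, 0.1319, 0.025]
ee_rot: [0.0, 0.89, 0.455, 0.001]
wrist_force: [-0.1, -0.4, 0.2]
gripper_width: 0.0659
```

Emit:
servo_tool(motion="1 0 0 0 0;1 0 0 0 0;1 0 0 0 0;1 0 0 0 0;1 0 0 0 0;1 0 0 0 0;1 0 0 0 0;1 0 0 0 0", force=25)

```text
clock: 11.92
tool_pos: [0.6283, 0.1311, 0.0253]
ee_rot: [0.0, 0.891, 0.455, 0.001]
wrist_force: [-0.5, 0.6, 6.6]
gripper_width: 0.0493
```

Emit:
servo_tool(motion="1 0 0 -0.01 0;1 0 0 -0.02 0;1 0 0 -0.03 0;1 0 0 -0.03 0;1 0 0 -0.02 0;1 0 0 0 0;1 0 0 0 0;1 0 0 0 0")

```text
clock: 12.58
tool_pos: [0.6265, 0.1304, 0.1331]
ee_rot: [-0.0, 0.891, 0.455, -0.001]
wrist_force: [0.4, 0.0, -1.9]
gripper_width: 0.0498
```

Run:
```python
from h import *
from station import observe
go(observe(),.4756,.2610,.128,-35.8)
```

```text
tilt [-2.e-03 -8.e-04 -1.e+00] jaw yaw -35.92 shift mm [  17.2 -198.8    5.3] turn -0.12198442759503791 J7 -1.076
```

Emit:
servo_tool(motion="1 0.001 -0.015 0 0;1 0.002 -0.03 0 0;1 0.003 -0.035 0 0;1 0.003 -0.035 0 0;1 0.003 -0.035 0 0;1 0.003 -0.025 0 0;1 0.001 -0.015 0 0;1 0.001 -0.009 0 0")

```text
clock: 13.25
tool_pos: [0.473, 0.2627, 0.1326]
ee_rot: [-0.0, 0.89, 0.456, -0.002]
wrist_force: [-0.1, -0.5, -1.2]
gripper_width: 0.0497
```

Emit:
servo_tool(motion="1 0 0 0 0;1 0 0 0 0;1 0 0 0 0;1 0 0 0.03 0;1 0 0 0.03 0;1 0 0 0 0;1 0 0 0 0;1 0 0 0 0")

```text
clock: 13.92
tool_pos: [0.4775, 0.2612, 0.0749]
ee_rot: [0.0, 0.891, 0.454, 0.001]
wrist_force: [-0.2, -0.1, -1.3]
gripper_width: 0.0493
```

Run:
```python
from h import *
from station import observe
go(observe(),.4756,.2610,.0295,-35.8)
```

```text
tilt [ 1.e-03  4.e-04 -1.e+00] jaw yaw -36.0 shift mm [-1.3 -1.4 45.4] turn -0.19632118146860478 J7 -1.427
```

Emit:
servo_tool(motion="1 -0.001 -0.001 0.02 0;1 0 0 0.012 0;1 0 0 0.007 0;1 0 0 0.002 0;1 0 0 0.001 0;1 0 0 0 0;1 0 0 0 0;1 0 0 0 0")

```text
clock: 14.58
tool_pos: [0.4755, 0.2616, 0.0328]
ee_rot: [-0.0, 0.891, 0.455, 0.001]
wrist_force: [-0.6, -0.2, -0.7]
gripper_width: 0.0492
```

Emit:
servo_tool(motion="1 0 0 0.001 0;1 0 0 0.001 0;1 0 0 0.001 0;1 0 0 0 0;1 0 0 0 0;1 0 0 0 0")

```text
clock: 15.08
tool_pos: [0.475, 0.2612, 0.0293]
ee_rot: [0.0, 0.891, 0.455, 0.0]
wrist_force: [-0.2, -0.1, 3.4]
gripper_width: 0.0493
```

Emit:
servo_tool(motion="0.36 0 0 0 0;0.36 0 0 0 0;0.36 0 0 0 0;0.36 0 0 0 0;0.36 0 0 0 0;0.36 0 0 -0.02 0;0.36 0 0 -0.04 0;0.36 0 0 -0.04 0")

```text
clock: 15.75
tool_pos: [0.4736, 0.2605, 0.129]
ee_rot: [0.0, 0.891, 0.455, -0.002]
wrist_force: [0.9, 0.7, -0.2]
gripper_width: 0.0598
```

Emit:
servo_tool(motion="0.4 0 0 -0.02 0;0.4 0 0 0 0;0.4 0 0 0 0;0.4 0 0 0 0")

```text
clock: 16.08
tool_pos: [0.4743, 0.2606, 0.1482]
ee_rot: [0.0, 0.891, 0.455, -0.001]
wrist_force: [-0.5, -0.4, -1.6]
gripper_width: 0.0563
```

Run:
```python
from h import *
from station import observe
s=observe();go(s,.6513,.0151,.15,-35.8);print(s["gripper_width"],s["tool_pos"])
```

```text
tilt [-0.0012 -0.001  -1.    ] jaw yaw -35.93 shift mm [-95.  287.4  -1.7] turn -0.12806875876422907 J7 -1.39
0.05628829562822031 [0.47431567 0.26060369 0.14824004]
```

Emit:
servo_tool(motion="0.4 -0.005 0.0155 0 0;0.4 -0.0095 0.029 0 0;0.4 -0.0125 0.038 0 0;0.4 -0.0125 0.038 0 0;0.4 -0.0125 0.038 0 0;0.4 -0.0125 0.038 0 0;0.4 -0.0125 0.038 0 0;0.4 -0.009 0.027 0 0")

```text
clock: 16.75
tool_pos: [0.6368, 0.0334, 0.1465]
ee_rot: [0.0, 0.891, 0.453, -0.002]
wrist_force: [1.0, -0.5, 0.1]
gripper_width: 0.056
```

Emit:
servo_tool(motion="0.4 -0.006 0.0175 0 0;0.4 -0.003 0.008 0 0;0.4 0 0 0 0;0.4 0 0 0 0;0.4 0 0 0 0;0.4 0 0 0 0")

```text
clock: 17.25
tool_pos: [0.6507, 0.0183, 0.1489]
ee_rot: [-0.001, 0.89, 0.456, -0.0]
wrist_force: [0.1, 0.3, 0.2]
gripper_width: 0.0561
```

Run:
```python
from look import *
s,d=look("w4",[(.6513,.0151,.064)])
im=cv2.imread("pics/w4.png")
a=np.radians(np.arange(0,360,10))
p=np.array([proj(d,(.6513+.014*np.cos(t),.0151+.014*np.sin(t),.064))[0]*800/560 for t in a]).round().astype(np.int32)
cv2.polylines(im,[p],True,(0,0,255),1); cv2.imwrite("pics/w4.png",im)
go(s,.6513,.0151,.032,-35.8); print(s["tool_pos"])
```

```text
tilt [-0.001  0.001 -1.   ] jaw yaw -35.74 shift mm [ -2.3   2.6 116.9] turn 0.057985521594133616 J7 -0.892
[0.65066768 0.01833896 0.14894534]
```

View pics/w4.png

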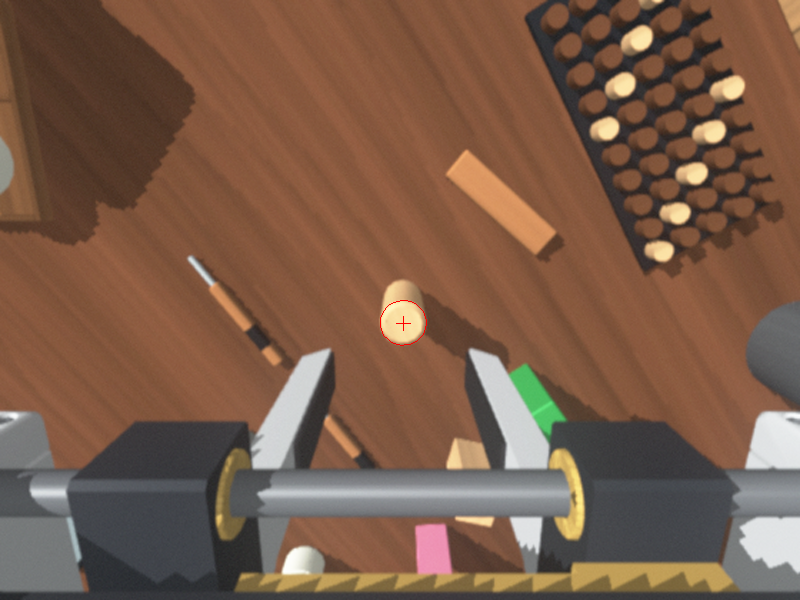

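Emit:
servo_tool(motion="0.4 -0.0015 0.0015 0.02 0;0.4 0 0 0.03 0;0.4 0 0 0.03 0;0.4 0 0 0.02 0;0.4 0 0 0.01 0;0.4 0 0 0.006 0;0.4 0 0 0 0;0.4 0 0 0 0")

```text
clock: 17.97
tool_pos: [0.6527, 0.0143, 0.0341]
ee_rot: [0.0, 0.891, 0.455, 0.001]
wrist_force: [0.6, -0.4, -0.2]
gripper_width: 0.0566
```

Emit:
servo_tool(motion="1 0 0 0 0;1 0 0 0 0;1 0 0 0 0;1 0 0 0 0;1 0 0 0 0;1 0 0 0 0;1 0 0 0 0;1 0 0 0 0", force=12)

```text
clock: 18.63
tool_pos: [0.6522, 0.0138, 0.0336]
ee_rot: [0.0, 0.891, 0.455, 0.0]
wrist_force: [-1.2, -0.2, 4.8]
gripper_width: 0.0275
```

Emit:
servo_tool(motion="1 0 0 -0.01 0;1 0 0 -0.02 0;1 0 0 -0.03 0;1 0 0 -0.03 0;1 0 0 -0.02 0;1 0 0 0 0;1 0 0 0 0;1 0 0 0 0")

```text
clock: 19.3
tool_pos: [0.6511, 0.0136, 0.1424]
ee_rot: [-0.0, 0.891, 0.455, -0.001]
wrist_force: [0.3, 0.6, 0.4]
gripper_width: 0.0273
```

Run:
```python
from h import *
from station import observe
go(observe(),.5136,.3137,.14,-35.8)
```

```text
tilt [-1.5e-03 -3.0e-04 -1.0e+00] jaw yaw -35.92 shift mm [ 162.4 -287.4    2.5] turn -0.11918232184392252 J7 -0.891
```

Emit:
servo_tool(motion="1 0.008 -0.0144 0 0;1 0.014 -0.025 0 0;1 0.017 -0.03 0 0;1 0.017 -0.03 0 0;1 0.017 -0.03 0 0;1 0.017 -0.03 0 0;1 0.017 -0.03 0 0;1 0.017 -0.03 0 0")

```text
clock: 19.97
tool_pos: [0.5441, 0.2451, 0.1417]
ee_rot: [-0.0, 0.89, 0.455, -0.001]
wrist_force: [0.4, -0.2, 0.9]
gripper_width: 0.0275
```

Emit:
servo_tool(motion="1 0.015 -0.027 0 0;1 0.011 -0.019 0 0;1 0.008 -0.014 0 0;1 0.004 -0.008 0 0;1 0 0 0 0;1 0 0 0 0;1 0 0 0 0;1 0 0 0 0")

```text
clock: 20.63
tool_pos: [0.515, 0.3118, 0.1428]
ee_rot: [0.001, 0.891, 0.453, -0.0]
wrist_force: [0.8, -0.4, -0.8]
gripper_width: 0.0277
```

Emit:
servo_tool(motion="1 0 0 0.03 0;1 0 0 0.03 0;1 0 0 0 0;1 0 0 0 0;1 0 0 0 0;1 0 0 0 0")

```text
clock: 21.13
tool_pos: [0.5156, 0.3141, 0.0849]
ee_rot: [-0.0, 0.891, 0.454, 0.002]
wrist_force: [-0.8, 0.3, 0.4]
gripper_width: 0.0274
```

Run:
```python
from h import *
from station import observe
go(observe(),.5136,.3137,.0378,-35.8)
```

```text
tilt [ 0.0026  0.0017 -1.    ] jaw yaw -35.96 shift mm [-1.6 -1.4 47.1] turn -0.15989301051806137 J7 -1.441
```

Emit:
servo_tool(motion="1 -0.001 -0.001 0.02 0;1 0 0 0.012 0;1 0 0 0.007 0;1 0 0 0.003 0;1 0 0 0.001 0;1 0 0 0 0;1 0 0 0 0;1 0 0 0 0")

```text
clock: 21.8
tool_pos: [0.5132, 0.3136, 0.0406]
ee_rot: [-0.0, 0.891, 0.455, 0.001]
wrist_force: [0.3, 0.6, -0.9]
gripper_width: 0.0274
```

Emit:
servo_tool(motion="1 0 0 0.001 0;1 0 0 0.001 0;1 0 0 0.001 0;1 0 0 0 0;1 0 0 0 0;1 0 0 0 0")

```text
clock: 22.3
tool_pos: [0.513, 0.3135, 0.0375]
ee_rot: [0.0, 0.891, 0.455, 0.0]
wrist_force: [-1.4, -0.9, 5.4]
gripper_width: 0.0275
```

Emit:
servo_tool(motion="0.5 0 0 0 0;0.5 0 0 0 0;0.5 0 0 0 0;0.5 0 0 0 0;0.5 0 0 0 0;0.5 0 0 -0.02 0;0.5 0 0 -0.04 0;0.5 0 0 -0.04 0")

```text
clock: 22.97
tool_pos: [0.5116, 0.3126, 0.1367]
ee_rot: [0.0, 0.891, 0.455, -0.002]
wrist_force: [1.5, 0.7, -0.1]
gripper_width: 0.0472
```

Emit:
servo_tool(motion="0.5 0 0 -0.02 0;0.45 0 0 0 0;0.45 0 0 0 0;0.45 0 0 0 0")

```text
clock: 23.3
tool_pos: [0.5122, 0.3127, 0.1561]
ee_rot: [0.0, 0.891, 0.455, -0.001]
wrist_force: [0.1, 0.2, -0.0]
gripper_width: 0.0516
```

Run:
```python
from h import *
from station import observe
s=observe();go(s,.4427,-.1262,.15,-35.8);print(s["gripper_width"],s["tool_pos"])
```

```text
tilt [-0.0014 -0.0012 -1.    ] jaw yaw -35.93 shift mm [-396.2  201.3    6.7] turn -0.1257785332253718 J7 -1.413
0.05164045831559071 [0.51219315 0.31271312 0.15606762]
```

Emit:
servo_tool(motion="0.45 -0.0165 0.0085 0 0;0.45 -0.033 0.0167 0 0;0.45 -0.033 0.0168 0 0;0.45 -0.033 0.0167 0 0;0.45 -0.033 0.0168 0 0;0.45 -0.033 0.0167 0 0;0.45 -0.033 0.0168 0 0;0.45 -0.033 0.0167 0 0")

```text
clock: 23.97
tool_pos: [0.4675, 0.0374, 0.1554]
ee_rot: [-0.001, 0.891, 0.455, -0.002]
wrist_force: [1.0, -0.6, 0.4]
gripper_width: 0.0516
```

Emit:
servo_tool(motion="0.45 -0.033 0.0168 0 0;0.45 -0.033 0.0168 0 0;0.45 -0.033 0.0168 0 0;0.45 -0.033 0.0168 0 0;0.45 -0.0165 0.0083 0 0;0.45 0 0 0 0;0.45 0 0 0 0;0.45 0 0 0 0")

```text
clock: 24.63
tool_pos: [0.4431, -0.1239, 0.1562]
ee_rot: [-0.001, 0.89, 0.455, -0.0]
wrist_force: [-0.1, 0.2, -0.6]
gripper_width: 0.0517
```

Run:
```python
from look import *
s,d=look("w5",[(.4427,-.1262,.04)])
im=cv2.imread("pics/w5.png")
a=np.radians(np.arange(0,360,10))
P=[[(.4427+.017*np.cos(t),-.1262+.017*np.sin(t),.04) for t in a]]
b=np.radians(-163.5)
f=lambda x,y:(.4908+(x*np.cos(b)-y*np.sin(b))/1e3,-.3031+(x*np.sin(b)+y*np.cos(b))/1e3,.012)
P+=[[f(-32,-68),f(32,-68),f(32,68),f(-32,68)]]
for q in P: cv2.polylines(im,[(proj(d,q)*800/560).round().astype(np.int32)],True,(0,0,255),1)
cv2.imwrite("pics/w5.png",im)
go(s,.4427,-.1262,.024,-35.8); print(s["tool_pos"])
```

```text
tilt [-0.0016  0.0015 -1.    ] jaw yaw -35.84 shift mm [ -2.1   1.3 132.2] turn -0.04246623738413291 J7 -0.648
[ 0.44308133 -0.1238817   0.15620815]
```

View pics/w5.png

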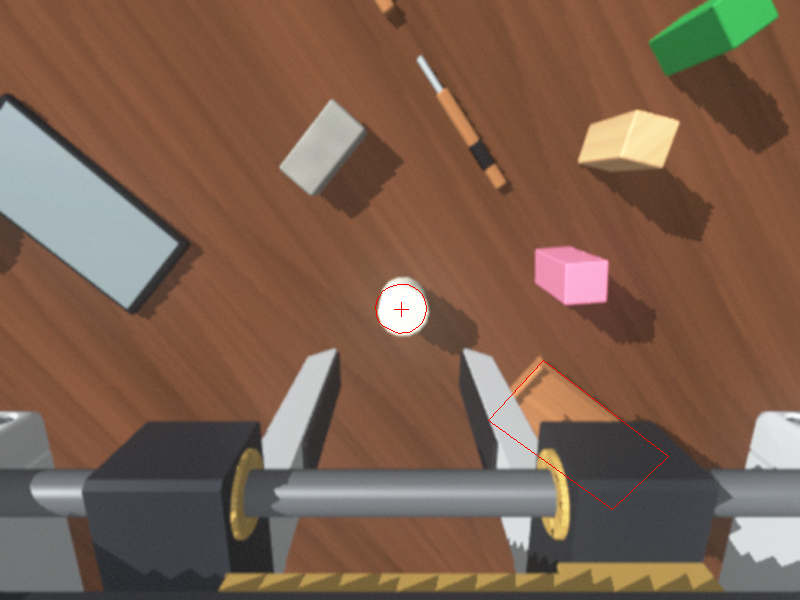

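Emit:
servo_tool(motion="0.45 -0.0015 0.001 0.025 0;0.45 0 0 0.035 0;0.45 0 0 0.03 0;0.45 0 0 0.02 0;0.45 0 0 0.014 0;0.45 0 0 0.007 0;0.45 0 0 0 0;0.45 0 0 0 0")

```text
clock: 25.35
tool_pos: [0.4437, -0.126, 0.0262]
ee_rot: [-0.0, 0.89, 0.455, 0.0]
wrist_force: [0.1, -1.0, -1.0]
gripper_width: 0.0515
```

Emit:
servo_tool(motion="1 0 0 0 0;1 0 0 0 0;1 0 0 0 0;1 0 0 0 0;1 0 0 0 0;1 0 0 0 0;1 0 0 0 0;1 0 0 0 0", force=16)

```text
clock: 26.02
tool_pos: [0.444, -0.1273, 0.0269]
ee_rot: [0.001, 0.891, 0.455, 0.001]
wrist_force: [-0.3, 0.3, 7.0]
gripper_width: 0.033
```

Emit:
servo_tool(motion="1 0 0 -0.01 0;1 0 0 -0.02 0;1 0 0 -0.03 0;1 0 0 -0.03 0;1 0 0 -0.02 0;1 0 0 -0.01 0;1 0 0 0 0;1 0 0 0 0")

```text
clock: 26.68
tool_pos: [0.4434, -0.1275, 0.1464]
ee_rot: [0.0, 0.891, 0.454, 0.0]
wrist_force: [0.0, -0.2, -1.2]
gripper_width: 0.0335
```

Run:
```python
from h import *
from station import observe
go(observe(),.4828,-.2763,.14,-35.8)
```

```text
tilt [ 1.e-03 -5.e-04 -1.e+00] jaw yaw -35.95 shift mm [-97.4 119.2   6.5] turn -0.15270714359385806 J7 -0.667
```

Emit:
servo_tool(motion="1 -0.01 0.0122 0 0;1 -0.02 0.0245 0 0;1 -0.02 0.0245 0 0;1 -0.02 0.0245 0 0;1 -0.014 0.017 0 0;1 -0.009 0.0109 0 0;1 -0.0044 0.0056 0 0;1 0 0 0 0")

```text
clock: 27.35
tool_pos: [0.4821, -0.2771, 0.1445]
ee_rot: [-0.001, 0.891, 0.454, -0.001]
wrist_force: [0.3, -0.7, -0.7]
gripper_width: 0.0334
```

Emit:
servo_tool(motion="1 0 0 0 0;1 0 0 0 0;1 0 0 0.03 0;1 0 0 0.03 0;1 0 0 0 0;1 0 0 0 0;1 0 0 0 0;1 0 0 0 0")

```text
clock: 28.02
tool_pos: [0.4841, -0.276, 0.0878]
ee_rot: [0.001, 0.891, 0.455, 0.001]
wrist_force: [-0.5, 0.0, -0.7]
gripper_width: 0.0335
```

Run:
```python
from h import *
from station import observe
go(observe(),.4828,-.2763,.0309,-35.8)
```

```text
tilt [ 0.0026 -0.0011 -1.    ] jaw yaw -35.88 shift mm [-1.  -1.  56.9] turn -0.08199153908348933 J7 -0.442
```

Emit:
servo_tool(motion="1 -0.0005 -0.0005 0.025 0;1 0 0 0.015 0;1 0 0 0.008 0;1 0 0 0.004 0;1 0 0 0.001 0;1 0 0 0 0;1 0 0 0 0;1 0 0 0 0")

```text
clock: 28.68
tool_pos: [0.4827, -0.2764, 0.0339]
ee_rot: [0.001, 0.891, 0.455, 0.0]
wrist_force: [0.2, 0.4, -0.3]
gripper_width: 0.0333
```

Emit:
servo_tool(motion="1 0 0 0.001 0;1 0 0 0.001 0;1 0 0 0.001 0;1 0 0 0 0;1 0 0 0 0;1 0 0 0 0")

```text
clock: 29.18
tool_pos: [0.4823, -0.2762, 0.0309]
ee_rot: [0.0, 0.891, 0.455, 0.0]
wrist_force: [-1.8, 1.8, 7.3]
gripper_width: 0.0335
```

Emit:
servo_tool(motion="0.45 0 0 0 0;0.45 0 0 0 0;0.45 0 0 0 0;0.45 0 0 0 0;0.45 0 0 0 0;0.45 0 0 -0.02 0;0.45 0 0 -0.04 0;0.45 0 0 -0.04 0")

```text
clock: 29.85
tool_pos: [0.4808, -0.2752, 0.1299]
ee_rot: [-0.002, 0.891, 0.455, -0.001]
wrist_force: [1.1, -1.3, 0.7]
gripper_width: 0.0517
```

Emit:
servo_tool(motion="0.45 0 0 -0.03 0;0.4 0 0 0 0;0.4 0 0 0 7;0.4 0 0 0 3;0.4 0 0 0 0;0.4 0 0 0 0")

```text
clock: 30.35
tool_pos: [0.4818, -0.2759, 0.1595]
ee_rot: [-0.0, 0.927, 0.376, -0.0]
wrist_force: [-0.4, -1.0, -0.2]
gripper_width: 0.0564
```

Run:
```python
from h import *
from station import observe
s=observe();go(s,.6147,-.1225,.16,-46);print(s["gripper_width"],s["tool_pos"])
```

```text
tilt [-9.e-04  3.e-04 -1.e+00] jaw yaw -45.81 shift mm [202.2 -17.3  -0.6] turn 0.1858622504201577 J7 -0.535
0.05641040558162508 [ 0.48175183 -0.27585441  0.15950044]
```

Emit:
servo_tool(motion="0.4 0.015 -0.001 0 0;0.4 0.035 -0.003 0 0;0.4 0.037 -0.003 0 0;0.4 0.037 -0.003 0 0;0.4 0.035 -0.003 0 0;0.4 0.025 -0.002 0 0;0.4 0.013 -0.0015 0 0;0.4 0.005 -0.0005 0 0")

```text
clock: 31.02
tool_pos: [0.6163, -0.1206, 0.1594]
ee_rot: [-0.001, 0.926, 0.377, 0.0]
wrist_force: [-1.6, 0.5, 0.1]
gripper_width: 0.0567
```

Emit:
servo_tool(motion="0.4 0 0 0 0;0.4 0 0 0 0;0.4 0 0 0 0;0.4 0 0 0 0")

```text
clock: 31.35
tool_pos: [0.6143, -0.1255, 0.1601]
ee_rot: [0.0, 0.927, 0.374, -0.001]
wrist_force: [-0.7, -0.8, 0.1]
gripper_width: 0.0564
```

Run:
```python
from look import *
s,d=look("w6",[(.6147,-.1225,.064)])
im=cv2.imread("pics/w6.png"); c=im[230:420,280:533]
cv2.imwrite("pics/w6c.png",cv2.resize(c,(759,570),interpolation=cv2.INTER_CUBIC))
go(s,.6147,-.1225,.034,-46); print(s["tool_pos"])
```

```text
tilt [-7.0e-04 -1.1e-03 -1.0e+00] jaw yaw -46.07 shift mm [  2.5  -2.  126.1] turn -0.07123598281285126 J7 -0.828
[ 0.6143458  -0.12553239  0.16012048]
```

View pics/w6c.png

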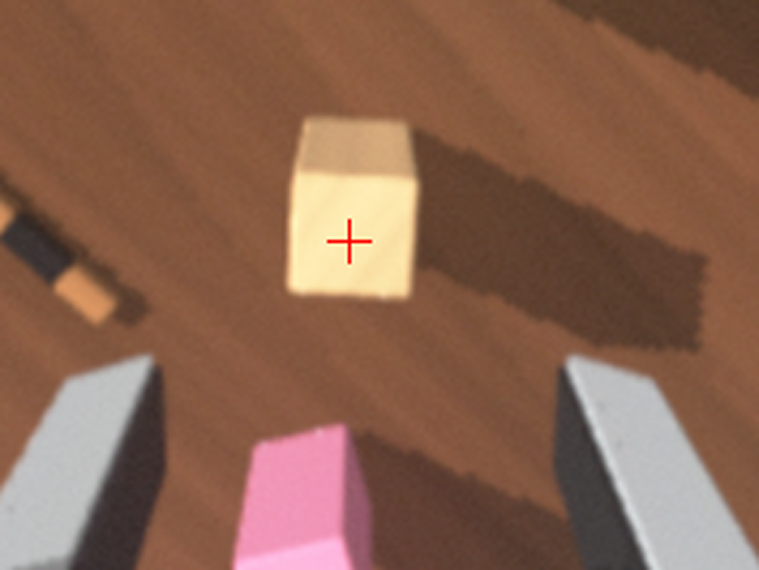

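The natural wood seal (not the pink or green one) is under the jaws. Its top centre is within about 1 mm of the mark, and it's rotated about 3° clockwise.

Emit:
servo_tool(motion="0.4 0.002 0 0.02 3;0.4 0 0 0.03 0;0.4 0 0 0.03 0;0.4 0 0 0.022 0;0.4 0 0 0.014 0;0.4 0 0 0.008 0;0.4 0 0 0 0;0.4 0 0 0 0")

```text
clock: 32.07
tool_pos: [0.6169, -0.1224, 0.0364]
ee_rot: [0.0, 0.937, 0.351, 0.0]
wrist_force: [-0.1, -0.6, 0.4]
gripper_width: 0.0565
```

Emit:
servo_tool(motion="1 0 0 0 0;1 0 0 0 0;1 0 0 0 0;1 0 0 0 0;1 0 0 0 0;1 0 0 0 0;1 0 0 0 0;1 0 0 0 0", force=12)

```text
clock: 32.73
tool_pos: [0.6171, -0.1219, 0.0366]
ee_rot: [0.0, 0.936, 0.351, 0.0]
wrist_force: [0.2, 0.5, 3.5]
gripper_width: 0.0255
```

Emit:
servo_tool(motion="1 0 0 -0.01 0;1 0 0 -0.02 0;1 0 0 -0.03 0;1 0 0 -0.03 0;1 0 0 -0.02 0;1 0 0 -0.01 0;1 0 0 0 0;1 0 0 0 0")

```text
clock: 33.4
tool_pos: [0.6164, -0.122, 0.1558]
ee_rot: [-0.0, 0.936, 0.351, -0.0]
wrist_force: [-0.3, -0.0, -1.8]
gripper_width: 0.0261
```

Run:
```python
from h import *
from station import observe
go(observe(),.5016,-.3395,.155,-73.5)
```

```text
tilt [-3.e-04 -1.e-04 -1.e+00] jaw yaw -48.92 shift mm [-229.5   88.5    0.9] turn 24.576103543200304 J7 -0.876
```

Emit:
servo_tool(motion="1 -0.015 0.0058 0 0;1 -0.03 0.0116 0 0;1 -0.035 0.0135 0 0;1 -0.035 0.0135 0 0;1 -0.035 0.0135 0 0;1 -0.035 0.0135 0 0;1 -0.025 0.0096 0 0;1 -0.013 0.005 0 0")

```text
clock: 34.07
tool_pos: [0.501, -0.3373, 0.1538]
ee_rot: [-0.001, 0.937, 0.348, -0.002]
wrist_force: [0.2, -1.0, -0.7]
gripper_width: 0.0257
```

Emit:
servo_tool(motion="1 -0.0065 0.0025 0 0;1 0 0 0 6;1 0 0 0 7;1 0 0 0 7;1 0 0 0 4.6;1 0 0 0 0;1 0 0 0 0;1 0 0 0 0")

```text
clock: 34.73
tool_pos: [0.5026, -0.338, 0.1557]
ee_rot: [-0.001, 0.989, 0.145, -0.0]
wrist_force: [-0.4, 0.4, -0.2]
gripper_width: 0.0259
```

Emit:
servo_tool(motion="1 0 0 0.03 0;1 0 0 0.03 0;1 0 0 0 0;1 0 0 0 0;1 0 0 0 0;1 0 0 0 0")

```text
clock: 35.23
tool_pos: [0.5033, -0.34, 0.0978]
ee_rot: [0.001, 0.99, 0.144, 0.001]
wrist_force: [0.0, -0.0, -0.9]
gripper_width: 0.0262
```

Run:
```python
from h import *
from station import observe
go(observe(),.5016,-.3395,.0406,-73.5)
```

```text
tilt [ 0.0028 -0.0014 -1.    ] jaw yaw -73.5 shift mm [-1.6 -1.1 57.2] turn 0.003225135188486661 J7 -0.85
```

Emit:
servo_tool(motion="1 -0.0005 -0.0005 0.025 0;1 0 0 0.015 0;1 0 0 0.008 0;1 0 0 0.004 0;1 0 0 0.001 0;1 0 0 0 0;1 0 0 0 0;1 0 0 0 0")

```text
clock: 35.9
tool_pos: [0.502, -0.3395, 0.044]
ee_rot: [0.001, 0.99, 0.143, 0.001]
wrist_force: [-0.8, -0.5, -0.3]
gripper_width: 0.0261
```

Emit:
servo_tool(motion="1 0 0 0.001 0;1 0 0 0.001 0;1 0 0 0.001 0;1 0 0 0 0;1 0 0 0 0;1 0 0 0 0")

```text
clock: 36.4
tool_pos: [0.5015, -0.3392, 0.0405]
ee_rot: [0.0, 0.99, 0.143, 0.0]
wrist_force: [-0.3, 0.4, 5.4]
gripper_width: 0.0259
```

Contact with the floor. Releasing, lifting clear and backing away for a final look.

Emit:
servo_tool(motion="0.5 0 0 0 0;0.5 0 0 0 0;0.5 0 0 0 0;0.5 0 0 0 0;0.5 0 0 0 0;0.5 0 0 -0.02 0;0.5 0 0 -0.04 0;0.5 0 0 -0.04 0")

```text
clock: 37.07
tool_pos: [0.5001, -0.3383, 0.1397]
ee_rot: [-0.001, 0.99, 0.143, -0.002]
wrist_force: [0.4, 0.0, -0.6]
gripper_width: 0.0469
```

Emit:
servo_tool(motion="0.5 0 0 -0.03 0;0.5 -0.02 0.02 -0.02 0;0.5 -0.02 0.03 0 0;0.5 -0.02 0.03 0 0;0.5 -0.02 0.03 0 0;0.5 -0.02 0.03 0 0;0.5 -0.01 0.02 0 0;0.5 0 0 0 0")

```text
clock: 37.73
tool_pos: [0.4369, -0.5305, 0.1894]
ee_rot: [0.002, 0.99, 0.139, -0.001]
wrist_force: [-0.3, -0.0, 0.8]
gripper_width: 0.047
```

Emit:
servo_tool(motion="0.5 -0.02 0.03 0 0;0.5 -0.02 0.03 0 0;0.5 -0.02 0.03 0 0;0.5 -0.02 0.03 0 0;0.5 0 0 0 0;0.5 0 0 0 0;0.5 0 0 0 0")

```text
clock: 38.32
tool_pos: [0.3997, -0.6598, 0.1894]
ee_rot: [-0.001, 0.99, 0.144, 0.001]
wrist_force: [0.4, 0.5, 0.2]
gripper_width: 0.0469
```

Run:
```python
from station import cams
import cv2
for n in ["top","scene"]:
    im=cams.read_camera(n)["image"][:,:,::-1]
    if n=="scene": im=im[110:350,70:390]
    cv2.imwrite(f"pics/{n}9.png",cv2.resize(im,(800,600),interpolation=cv2.INTER_CUBIC))
```

```text
(no output)
```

View pics/top9.png

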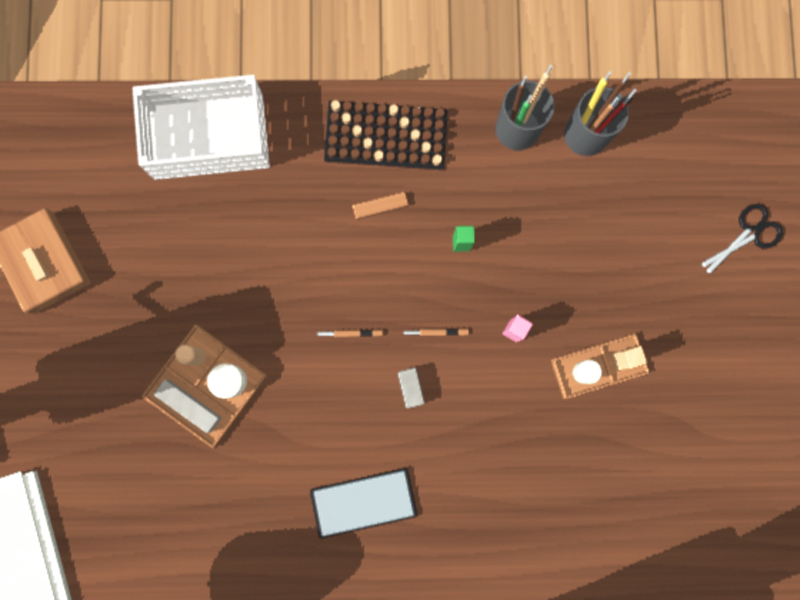

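View pics/scene9.png

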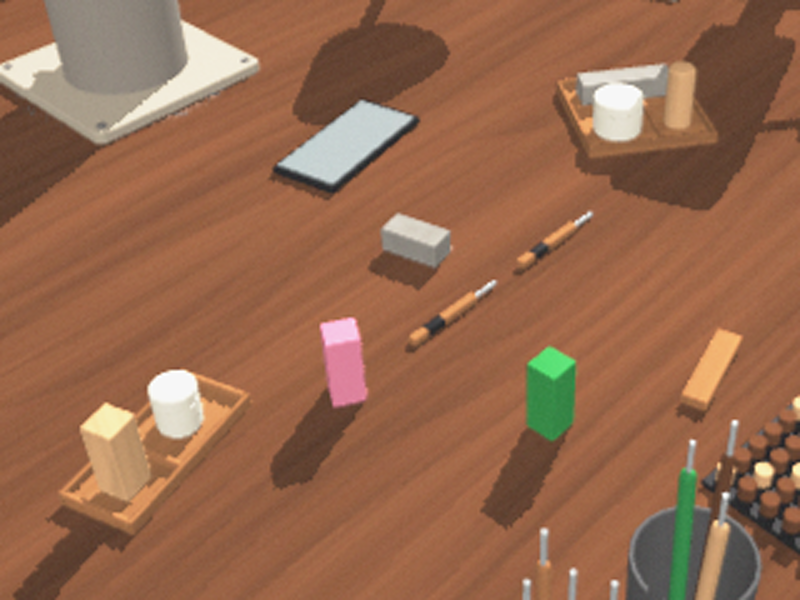

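Both views show the kits complete, with every piece upright in its own compartment. The short stone (411,388) and the green and pink bars haven't moved.

```bash
python3 -c "
from station import ticket; print(ticket.finish_job())"
```

```text
the job is handed in; nothing more can be done
None
```

Both kits are made up and the job is handed in, at about 38 s on the robot's clock. I placed the pieces in the order you gave: long oilstone, wide pot and round seal in the three-compartment tray, then small pot and square seal in the two-compartment tray.

I lowered each piece until the wrist force showed it touching the tray floor. Readings there were 3–8 N, except the oilstone, which rose to 17.5 N because I lowered it a further 1 mm after first contact.

The last top and scene views show every piece upright in its own compartment. The short oilstone and the green and pink bars are where they were, and the gripper is clear of everything. No check failed or disagreed.

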